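# Set out the soldering kit round the tip box and the tray

### The job

Set out the soldering kit for the next shift. Take the green tape measure off the tip box and lay it flat on the bench midway between the box and the black tray next to it, touching neither, and stand the solder reel flat on the middle of the closed box lid. Lay the side cutters on the bench on the other side of the tray from the box, parallel to the tray, centred along its length and about 4 cm clear of it, and lay the loose coil holder across the tray's near end (the end towards the robot), centred on the tray, parallel to that end and about 4 cm clear of it; leave the red tape measure and the teal iron where they are.

Things in the scene. Friction and masses are not known exactly. Their poses are not given: they have to be found in the camera images.
- tip_box: Closed blue-grey plastic parts box, fixed to the bench; 76 wide (own x) x 131 long (own y) x 29 mm high. Origin at the centre of its underside, z up; the flat closed lid's top is 29 mm above it. The long axis points roughly away from the robot. It may stand left or right of the tray, 185 to 255 mm from it centre to centre.
- tray: Low black pressed-steel solder tray, the one next to the tip box (others like it stand far off to the left and do not matter), fixed to the bench; 66 wide (own x) x 150 long (own y) x 14 mm high. Origin at the centre of its underside, z up; the long axis points roughly away from the robot, and its own +y always points towards the robot, to the tray's near end; own +x points to the robot's left. It may stand left or right of the tip box.
- tape_green: Small green and yellow pocket tape measure lying on its side, 54 (own x) x 63 (own y) x 27 mm high, 0.2 kg; at the start it lies on the tip box lid. Origin at the centre of its underside, z up. Solid and 46 mm wide to grip along its own x; a small steel hook stands out at its -y end.
- solder_reel: Part-used light-grey solder reel near the front of the bench (not the one far off to the left), standing on a flange: diameter 54 mm, 35 mm high, 0.26 kg. Origin at the centre of its underside, z up its axis. Grip anywhere across the flanges (54 mm).
- side_cutters: Side cutters with red handle sleeves, lying flat: 154 long (own x) x 48 wide (own y) x 14 mm high, 0.11 kg. Origin at the centre of its underside; gripped across both handles (along own y) at the middle it is 36 mm wide.
- coil_holder: Loose wire coil holder (a spring of bright wire, off its stand) lying on its side: 83 long (own x, the coil's axis) x 31 wide (own y) x 31 mm high, 35 g. Origin at the centre of its underside, z up. Gripped across the coil (along own y) it is 24 mm wide at the middle. It does not roll.
- tape_red: Bystander: the larger red and black tape measure, 62 x 88 x 31 mm, loose, behind the gap between box and tray. Origin at the centre of its underside. Leave it alone.
- iron_teal: Bystander: the teal-handled soldering iron lying crosswise along the bench's front edge, 251 long (own x) x 24 x 24 mm, loose. Origin under its middle. Leave it alone.
Not all that is in view belongs to the job. Leave any brown or pink look-alike of the coil_holder alone.

How it is judged:
At the end, for the whole second after the job is handed in: Reel upright within 15 mm of the lid's middle. Green tape flat, 72 mm or more off the box's and 68 off the tray's middle line, under 145 from both, 50 lengthwise. Cutters beyond tray, lines 82-112 mm apart, 20 lengthwise, 0.18 rad. Coil 115-147 mm before tray centre, 15 aside, 0.2 rad. At rest (((x of tip_box in the frame of tray between 0.1 and 0.4 m and x of side_cutters in the frame of tray between -0.112 and -0.082 m and x of tape_green in the frame of tray between 0.068 and 0.15 m and x of tape_green in the frame of tip_box between -0.15 and -0.072 m) or (x of tip_box in the frame of tray between -0.4 and -0.1 m and x of side_cutters in the frame of tray between 0.082 and 0.112 m and x of tape_green in the frame of tray between -0.15 and -0.068 m and x of tape_green in the frame of tip_box between 0.072 and 0.15 m)) and x of solder_reel in the frame of tip_box between -0.015 and 0.015 m and y of solder_reel in the frame of tip_box between -0.015 and 0.015 m and z of solder_reel in the frame of tip_box between 0.025 and 0.035 m and angle between each of solder_reel, tape_green, side_cutters's own z axis and vertical below 0.1 rad and y of tape_green in the frame of tray between -0.05 and 0.05 m and y of tape_green in the frame of tip_box between -0.05 and 0.05 m and horizontal distance between tape_green and tray below 0.145 m and horizontal distance between tape_green and tip_box below 0.145 m and height (world z) of each of tape_green, side_cutters, coil_holder below 0.008 m and y of side_cutters in the frame of tray between -0.02 and 0.02 m and angle between the x axis of side_cutters and the y axis of tray, either way round below 0.18 rad and y of coil_holder in the frame of tray between 0.115 and 0.147 m and x of coil_holder in the frame of tray between -0.015 and 0.015 m and angle between the x axis of coil_holder and the x axis of tray, either way round below 0.2 rad and angle between coil_holder's own z axis and vertical below 0.15 rad and linear speed of each of solder_reel, tape_green, side_cutters, coil_holder below 0.02 m/s); the robot touches nothing.
It fails at once if the red tape measure is moved more than 20 mm (distance of tape_red from where it was at the start of the episode above 0.02 m).
It fails at once if the teal iron is moved more than 20 mm (distance of iron_teal from where it was at the start of the episode above 0.02 m).
It also fails if it takes over 96 s, if anything falls off the work surface, if the arm or the gripper's body presses on something with over 40 N, if the wrist force passes 120 N, or if a joint passes its speed limit or range.

### The arm

A 6-joint arm with a two-finger parallel gripper is mounted at the origin on a cart in front of the work surface, level with it; the furniture and walls round the work are solid. World frame = base frame: x ahead of the robot, y to its left, z up, the work surface at z = 0. Lengths are in m, angles in rad, forces in N, time in s.
With the tool pointing down it reaches from about 0.225 to 0.875 m from the base axis. Payload 3.4 kg.
Tool frame: the origin (TCP) lies midway between the tips of the shut fingers; the grasp point (between the pads) lies 19 mm behind it; z points along the fingers, y is the line along which they close (so a half turn about z gives the same grasp; the last joint's range is limited). The gripper opens to 85 mm and grips with 20 to 120 N. Pads are 22 mm wide; open, the fingers measure 114 mm over their backs; the gripper's body (76 mm by 85 mm) begins 54 mm behind the grasp point. The pads swing forward as they close: fully open they stand 13 mm farther back than shut.
Start: joints at [1.033, 0.276, 1.505, -0, 1.361, -0.121], TCP at [0.233, 0.526, 0.231] pointing down, gripper open.
Joint ranges: [-2.89, 2.89], [-0.75, 2.08], [0.22, 2.7], [-1.18, 4.32], [0.11, 2.71], [-2.7, 2.7]. Speed limits (rad/s): [2.57, 2.57, 3.14, 3.14, 3.14, 3.14].

### API

Orientations are given as a unit quaternion [w, x, y, z].
In Python, from rig import * gives the robot as it stands.
- The arm moves only by the tool apply_moves, never from a script. Its argument "steps" is one flat list of numbers, 4 for each row, row after row: the shift along the world's x, y, z in cm, then the turn about the world's z in degrees. A call has 1 to 8 rows; each row is the pose to reach, as a shift and turn from the pose commanded when the call began; what a row does not reach only later rows make up. A row lasts 1/12 s, in which the tool goes at most 41.7 mm and 7.16 degrees, less where a joint would pass 70% of its speed; a pose out of reach is approached as far as the arm can. A call with a gripper value outside its range is refused whole. "jaw" is the closure in counts, from 0 (fully open) to 255 (shut), set as the call begins (left out, the last holds). The fingers move at their own pace and stop on an object; "newtons" is the grip in N (left out, the last holds). Time passes only in rows, so rows that repeat a pose let the fingers close. It gives the time, the measured TCP pose, the force, the opening and the grip force at its end, in the units of the state.
- get_state(): the state, without advancing time (a new reading comes with each control period).
- get_image(name): name is "scene" or "top"; returns the picture (400x640x3 uint8, red, green, blue); there is no depth.
- calibration(name): a dict with "fx", "fy", "cx", "cy" (pixels), "k1" (the pictures are not rectified: a ray, as slopes to the right and down, at radius r is drawn at 1 + k1 r^2 times it, then the intrinsics apply), "xyz" and "rotation" of the camera in the world. Camera axes: x right, y up, looking along -z (the intrinsics and any distortion apply to the point x, -y, -z); pixel columns grow to the right and rows downward; lengths in m; the calibration is good to about 2 mm. A picture is of the moment at which its call begins. calibration takes no time and is no camera call.
- sign_off(): hands the job in; it is judged then, once.
The state is a dict: "clock": time; "qpos": joint angles; "qd": joint speeds; "effort": joint torques, N m; "position": TCP position; "ee_rot": TCP orientation; "contact_force": force on the tool from outside, world axes, zero at the start; "moment": the same for the moment, N m; "width": finger opening in m; "gripper_force": force on a finger pad.
Only numpy, scipy, OpenCV 4.12 (cv2) and the standard library are available. Lean on these libraries where they do the work, as an engineer would, in place of code of your own. Each camera call takes 0.05 s, during which the arm holds its last target. There are 200 camera calls.

## Working session

There is one attempt and no reset: what is moved stays moved. The work goes in short steps, Python scripts to look and compute and a tool call to move; the robot and the scene stay as the last step left them, time stands still between calls to the robot, and variables do not carry over. Pictures are saved under pics/ and viewed, at most 14 in all, crops included, and the job is handed in when it is done.

Besides the shell and the picture viewer there is one more tool, called by a JSON object that holds its "name" and its "arguments". apply_moves: Moves the arm, as the interface text tells. Its arguments: {"type":"object","properties":{"steps":{"type":"array","items":{"type":"number"}},"jaw":{"type":"number"},"newtons":{"type":"number"}},"required":["steps"]}

```bash
mkdir -p pics; python3 - <<'E'
from rig import *
import cv2
for n in("scene","top"):
    im=get_image(n); cv2.imwrite(f"pics/{n}0.png",cv2.cvtColor(im,cv2.COLOR_RGB2BGR)); print(n,calibration(n))
print(get_state())
E
```

```text
scene {'fx': 447.0067083660594, 'fy': 447.0067083660594, 'cx': 320.82547846660236, 'cy': 200.15232923645283, 'k1': -0.1084673590543674, 'xyz': array([ 0.06031687, -0.10700192,  0.7067619 ]), 'rotation': array([ 0.81915673,  0.29898639, -0.16039591, -0.46245275])}
top {'fx': 506.67609467277566, 'fy': 506.67609467277566, 'cx': 313.3630240798608, 'cy': 195.07380588934868, 'k1': 0.0024759456387271183, 'xyz': array([0.32907836, 0.19115149, 0.91374813]), 'rotation': array([-0.69757336, -0.07397292,  0.06481051,  0.70973165])}
{'clock': 0.1, 'qpos': array([ 1.03299630e+00,  2.76565287e-01,  1.50601992e+00,  1.58257299e-05,
        1.36072402e+00, -1.21024149e-01]), 'qd': array([-0.00042028, -0.00111118, -0.00172687,  0.00025242,  0.00119718,
       -0.00112165]), 'effort': array([ 3.43836604e-03, -4.17698157e+01, -2.46407694e+01, -2.18490936e-04,
        5.81665750e-03,  9.97443493e-06]), 'position': array([0.23253203, 0.52535689, 0.23050177]), 'ee_rot': array([-2.84966764e-04,  2.06884527e-01,  9.78364991e-01, -8.09638582e-04]), 'contact_force': array([-0.20872811, -0.49998187,  0.75368719]), 'moment': array([-0.01135905,  0.0516486 , -0.02242977]), 'gripper_force': 0.0, 'width': 0.08527108526094206}
```

View pics/scene0.png

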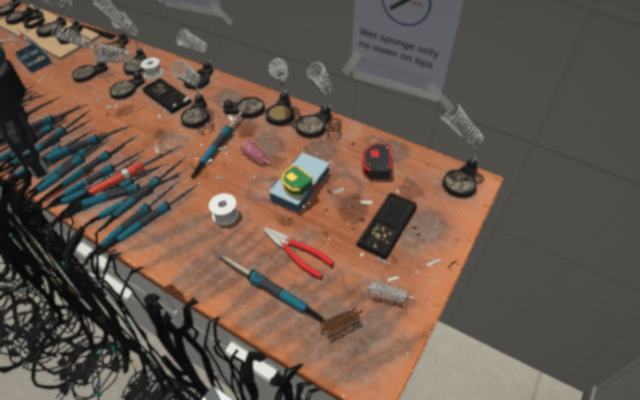

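View pics/top0.png

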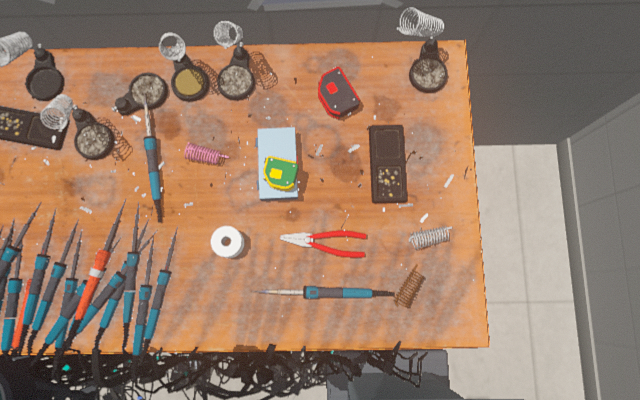

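The top view shows the tip box at (277,163) with the green tape at (281,173). The tray is at (388,163), to the right of the box. The cutters are at (325,243), the bright coil at (431,238), the reel at (228,242), the red tape at (338,92) and the iron along row 293.

```bash
cat > h.py <<'E'
from rig import *
import cv2, numpy as np
from scipy.spatial.transform import Rotation as R
def ray(n,uv,z):
    c=calibration(n); K=np.array([[c['fx'],0,c['cx']],[0,c['fy'],c['cy']],[0,0,1]])
    p=cv2.undistortPoints(np.array(uv,float).reshape(-1,1,2),K,np.array([c['k1'],0,0,0,0])).reshape(-1,2)
    q=c['rotation']; d=R.from_quat([q[1],q[2],q[3],q[0]]).apply(np.c_[p[:,0],-p[:,1],-np.ones(len(p))])
    o=c['xyz']; return (o+d*((z-o[2])/d[:,2])[:,None])[:,:2]
def blob(im,cond,box):
    x0,y0,x1,y1=box; m=np.zeros(im.shape[:2],np.uint8); m[y0:y1,x0:x1]=cond[y0:y1,x0:x1]
    m=cv2.morphologyEx(m,cv2.MORPH_CLOSE,np.ones((5,5)))
    c=cv2.findContours(m,cv2.RETR_EXTERNAL,cv2.CHAIN_APPROX_NONE)[0]
    return max(c,key=cv2.contourArea).reshape(-1,2)
def rect(n,c,z):
    (cx,cy),(w,h),a=cv2.minAreaRect((ray(n,c,z)*1000).astype(np.float32))
    if w<h: w,h,a=h,w,a+90
    return np.round([cx,cy,w,h,(a+90)%180-90],1)   # mm, long-axis angle from world x
E
python3 - <<'E'
from h import *
im=get_image("top"); hsv=cv2.cvtColor(im,cv2.COLOR_RGB2HSV); H,S,V=[hsv[...,i].astype(int) for i in range(3)]
B={'box':((H>85)&(H<125)&(S>25)&(V>90),(245,115,310,210),.029),
'tray':((V<75),(360,115,420,212),.010),
'green':(((H>20)&(H<85)&(S>90)),(255,145,308,200),.045),
'reel':((S<70)&(V>110),(200,218,252,266),.02),
'cutR':(((H<5)|(H>174))&(S>150),(275,222,375,268),.007),
'cutAll':((((H<5)|(H>174))&(S>150))|((S<80)&(V>100)),(275,222,375,268),.007),
'coil':((S<90)&(V>90),(402,220,460,255),.015),
'red':(((H<4)|(H>172)|(V<80))&((S>120)|(V<80)),(305,60,370,125),.02)}
out=im.copy()
for k,(c,b,z) in B.items():
    p=blob(im,c,b); print(k,rect('top',p,z)); cv2.drawContours(out,[p.reshape(-1,1,2)],-1,(255,0,255),1)
cv2.imwrite('pics/c1.png',cv2.cvtColor(cv2.resize(out[50:270,190:470],None,fx=2.8,fy=2.7),cv2.COLOR_RGB2BGR))
E
```

```text
box [566.3 267.7 129.2  71.1   1.8]
tray [495.4  50.3   0.    0.    0. ]
green [542.6 261.2  60.1  56.1  75.8]
reel [426.4 355.6  60.6  55.   89. ]
cutR [422.4 161.2 100.8  46.4  83.8]
cutAll [430.7 184.4 154.8  50.8  74.8]
coil [428.5   3.3  85.4  58.1  76.6]
red [701.4 156.5  91.3  65.3  26.6]
```

View pics/c1.png

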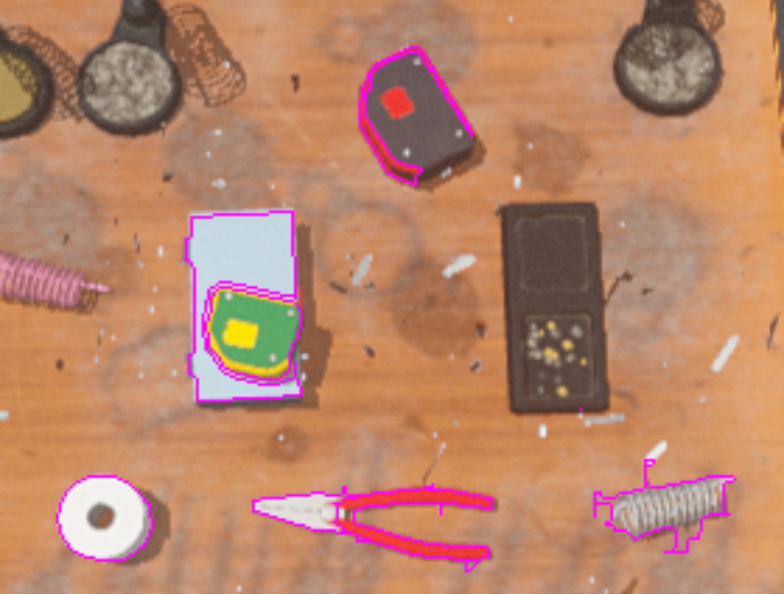

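The crop shows the tray lid corners near (502,204)–(607,411) and the box lid corners near (191,213)–(301,398), both in crop pixels. The coil body runs from (620,518) to (722,493). I can't tell which way round the green tape lies, so I'll look at it closer.

```bash
python3 - <<'E'
from h import *
a=cv2.resize(get_image("top")[145:205,255:311],(400,430),interpolation=cv2.INTER_CUBIC)
b=cv2.resize(get_image("scene")[155:211,268:320],(400,430),interpolation=cv2.INTER_CUBIC)
cv2.imwrite('pics/c2.png',cv2.cvtColor(np.hstack([a,b]),cv2.COLOR_RGB2BGR))
f=lambda P:[(190+x/2.8,50+y/2.7) for x,y in P]
for n,P,z in(('tray',[(502,204),(597,203),(607,411),(510,412)],.014),('box',[(191,213),(293,211),(301,398),(197,401)],.029),('coil',[(618,518),(724,493)],.015),('cut',[(253,507),(493,503),(490,553)],.007),('iron',[(0,0)],0)):
    w=ray('top',f(P),z); print(n,np.round(w*1000).tolist(),np.round(w.mean(0)*1000,1),rect('top',f(P),z) if len(P)>2 else np.degrees(np.arctan2(*(w[0]-w[-1])[::-1])))
im=get_image("top");hsv=cv2.cvtColor(im,cv2.COLOR_RGB2HSV)
p=blob(im,(hsv[...,1]<60)&(hsv[...,2]>140),(200,218,252,266)); print('reeltop',rect('top',p,.035))
print('iron',np.round(ray('top',[(250,292),(305,292),(395,294)],.012)*1000))
E
```

```text
tray [[638.0, 95.0], [638.0, 33.0], [492.0, 33.0], [493.0, 96.0]] [565.1  64.3] [ 5.651e+02  6.440e+01  1.456e+02  6.290e+01 -4.000e-01]
box [[631.0, 300.0], [631.0, 234.0], [502.0, 230.0], [501.0, 296.0]] [566.1 264.8] [566.3 264.9 131.3  66.7   1.8]
coil [[420.0, 30.0], [436.0, -38.0]] [428.1  -3.6] 102.69222267172637
cut [[433.0, 262.0], [433.0, 108.0], [400.0, 111.0]] [421.6 160.5] [416.1 185.1 153.8  33.   90. ]
iron [[805.0, 438.0]] [805.1 438.4] 0.0
reeltop [424.8 352.9  56.4  54.1  89. ]
iron [[338. 315.]
 [336. 219.]
 [330.  62.]]
```

View pics/c2.png

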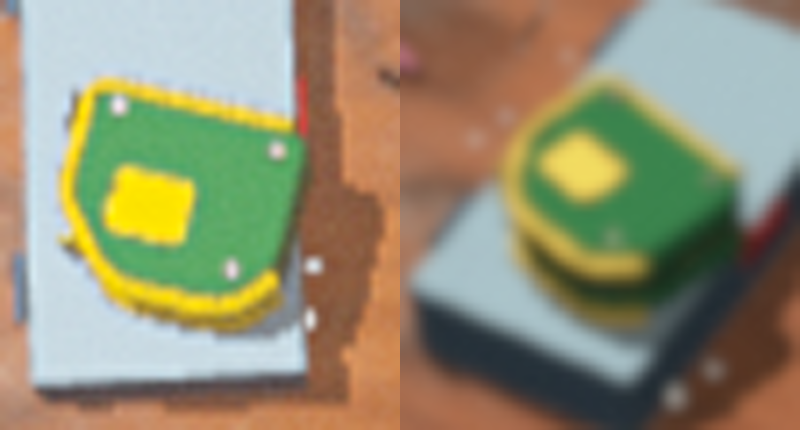

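The tape's two parallel edges lie roughly across world x, about 46 mm apart, with its top centre near (0.542, 0.260). I'll go above it with the jaw line at about -11°.

{"name": "apply_moves", "arguments": {"steps": [4,-3.3,-1,-7,8,-6.6,-2,-14,12,-10,-3,-21,16,-13.3,-4,-28,20,-16.6,-5,-35,24,-20,-6,-42,27.5,-23.3,-7,-49,31,-26.5,-8,-56], "jaw": 40, "newtons": 60}}

```text
clock: 0.97
position: [0.484, 0.3131, 0.1675]
ee_rot: [0.0, 0.644, 0.765, 0.0]
contact_force: [1.5, 1.0, -0.8]
width: 0.072
gripper_force: 0.0
```

{"name": "apply_moves", "arguments": {"steps": [0,0,0,-7,0,0,0,-14,0,0,0,-21,0,0,0,-21]}}

```text
clock: 1.3
position: [0.483, 0.3141, 0.1675]
ee_rot: [-0.0, 0.772, 0.636, -0.0]
contact_force: [-0.3, -0.3, 1.2]
width: 0.0717
gripper_force: 0.0
```

```bash
python3 - <<'E'
from h import *
im=get_image("top"); cv2.imwrite('pics/g.png',cv2.cvtColor(cv2.resize(im[90:290,190:470],None,fx=2.8,fy=2.8),cv2.COLOR_RGB2BGR))
s=get_state();q=s['ee_rot'];y=R.from_quat([q[1],q[2],q[3],q[0]]).apply([0,1,0]);print(s['position'],s['width'],np.degrees(np.arctan2(y[1],y[0])),s['qpos'])
E
```

```text
[0.4827792  0.31430933 0.16758721] 0.07141030315468613 -10.76727995065832 [ 4.56387604e-01  3.19611708e-01  1.60489862e+00 -7.28873254e-05
  1.21728541e+00  6.44337320e-01]
```

View pics/g.png

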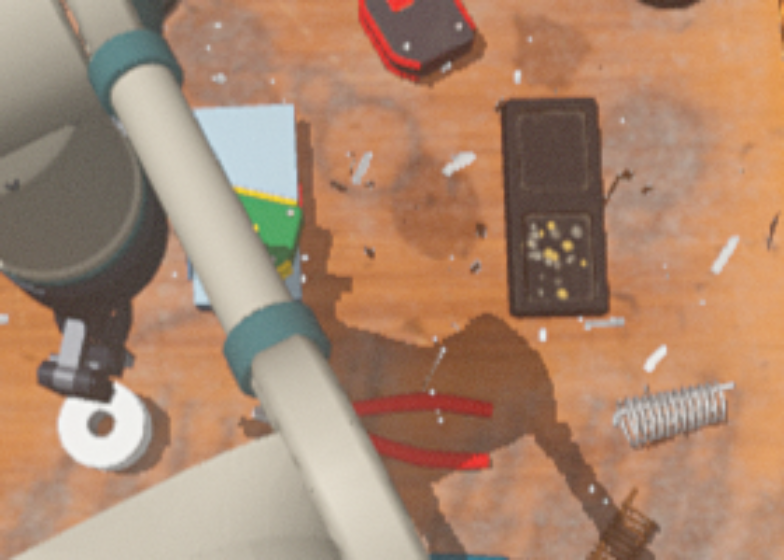

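The arm partly hides the tape in the top view. The reel, cutters, coil and trays are undisturbed. I'll continue to the tape.

{"name": "apply_moves", "arguments": {"steps": [3,-2.7,0,0,5.9,-5.4,0,0,5.9,-5.4,-3.5,0,5.9,-5.4,-6.5,0,5.9,-5.4,-8.5,0,5.9,-5.4,-8.5,0]}}

```text
clock: 1.85
position: [0.5382, 0.2593, 0.0782]
ee_rot: [-0.002, 0.77, 0.638, -0.004]
contact_force: [-1.1, 0.2, -0.5]
width: 0.0721
gripper_force: 0.0
```

```bash
python3 - <<'E'
from h import *
a=cv2.resize(get_image("scene")[120:230,240:350],(550,550),interpolation=cv2.INTER_CUBIC)
cv2.imwrite('pics/g2.png',cv2.cvtColor(a,cv2.COLOR_RGB2BGR))
E
```

```text
(no output)
```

View pics/g2.png

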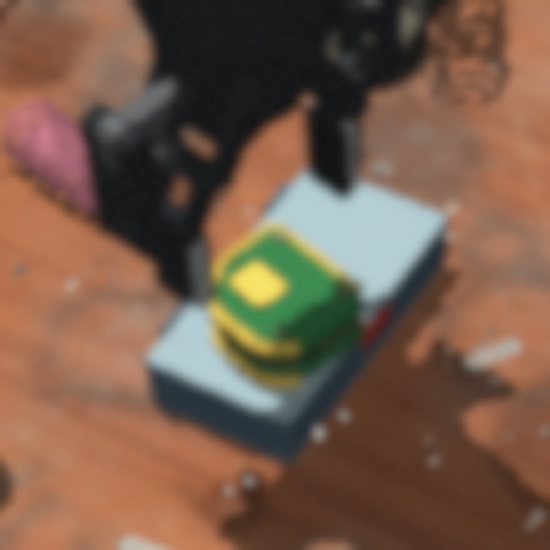

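The fingers, with tips at (190,280) and (335,180), straddle the tape, which is still below them. I'll descend and close.

{"name": "apply_moves", "arguments": {"steps": [0.2,0,-2,0,0.2,0,-4,0,0.2,0,-4.7,0,0.2,0,-4.7,0]}}

```text
clock: 2.23
position: [0.5431, 0.2608, 0.0355]
ee_rot: [-0.0, 0.77, 0.638, -0.001]
contact_force: [-0.3, 0.5, -0.2]
width: 0.0717
gripper_force: 0.0
```

{"name": "apply_moves", "arguments": {"steps": [0,0,0,0,0,0,0,0,0,0,0,0,0,0,0,0,0,0,0,0,0,0,0,0,0,0,0,0], "jaw": 255, "newtons": 50}}

```text
clock: 2.82
position: [0.5449, 0.2612, 0.0379]
ee_rot: [0.001, 0.771, 0.637, 0.002]
contact_force: [0.2, 0.7, 6.3]
width: 0.0452
gripper_force: 51.2
```

{"name": "apply_moves", "arguments": {"steps": [0,0,2.5,0,0,0,5,0,0,-3,5,0,0.5,-6,5,0,0.8,-9.9,5,0,0.8,-9.9,5,0,0.8,-9.9,5,0]}}

```text
clock: 3.4
position: [0.5517, 0.1597, 0.086]
ee_rot: [0.0, 0.772, 0.636, -0.0]
contact_force: [-0.3, 1.0, -2.6]
width: 0.0453
gripper_force: 51.9
```

{"name": "apply_moves", "arguments": {"steps": [0,0,-2.5,0,0,0,-5,0,0,0,-6.5,0,0,0,-7.3,0,0,0,-7.8,0,0,0,-7.8,0]}}

```text
clock: 3.9
position: [0.5514, 0.1625, 0.009]
ee_rot: [-0.0, 0.771, 0.637, 0.0]
contact_force: [-1.1, 0.5, -1.3]
width: 0.0447
gripper_force: 52.0
```

{"name": "apply_moves", "arguments": {"steps": [0,0,-0.1,0,0,0,-0.1,0]}}

```text
clock: 4.07
position: [0.5516, 0.1625, 0.0089]
ee_rot: [0.0, 0.771, 0.637, 0.001]
contact_force: [-4.1, -0.3, 8.9]
width: 0.0451
gripper_force: 53.0
```

{"name": "apply_moves", "arguments": {"steps": [0,0,0,0,0,0,0,0,0,0,0,0,0,0,0,0,0,0,2.5,0,0,0,6,0,0,0,9.5,0,0,0,9.5,0], "jaw": 40}}

```text
clock: 4.73
position: [0.5566, 0.1625, 0.1084]
ee_rot: [0.003, 0.771, 0.637, 0.006]
contact_force: [0.9, 0.7, 1.0]
width: 0.0719
gripper_force: 0.0
```

{"name": "apply_moves", "arguments": {"steps": [-1.8,2.7,0,0,-3.7,5.4,0,0,-5.6,8.1,0,0,-7.4,10.8,0,0,-9.3,13.5,0,0,-11.2,16.3,0,0,-13,19,0,0,-13,19,0,0], "jaw": 15}}

```text
clock: 5.4
position: [0.4182, 0.3557, 0.1014]
ee_rot: [-0.002, 0.77, 0.638, 0.0]
contact_force: [-0.4, -0.2, -0.7]
width: 0.0803
gripper_force: 0.0
```

```bash
python3 - <<'E'
from h import *
im=get_image("top"); cv2.imwrite('pics/g3.png',cv2.cvtColor(np.hstack([cv2.resize(im[90:290,190:390],(400,400)),cv2.resize(get_image("scene")[130:250,190:310],(400,400))]),cv2.COLOR_RGB2BGR))
s=get_state();print(s['position'],s['width'])
E
```

```text
[0.42095729 0.35235889 0.10137946] 0.08043046786748853
```

View pics/g3.png

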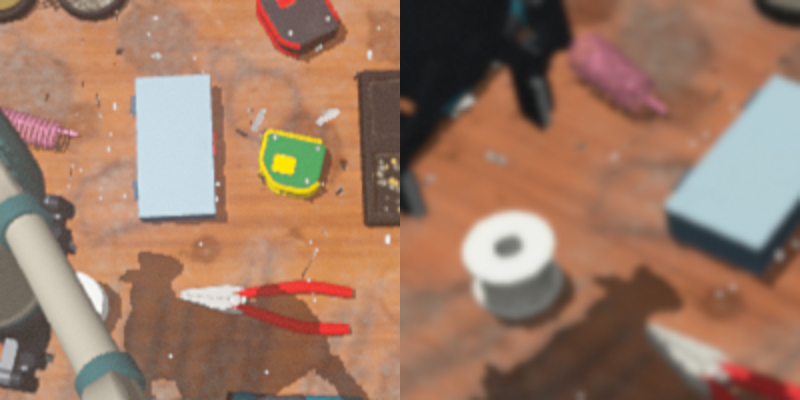

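The green tape lies flat at about (294,162), between the box edge at 213 and the tray edge at 360, touching neither. The reel is under the open gripper.

{"name": "apply_moves", "arguments": {"steps": [0.4,0,-2.5,0,0.4,0,-5,0,0.4,0,-7,0,0.4,0,-8,0,0.4,0,-8.9,0,0.4,0,-8.9,0]}}

```text
clock: 6.0
position: [0.4255, 0.3503, 0.0113]
ee_rot: [-0.0, 0.771, 0.636, -0.001]
contact_force: [0.4, -0.2, 0.2]
width: 0.0805
gripper_force: 0.0
```

{"name": "apply_moves", "arguments": {"steps": [0,0,0,0,0,0,0,0,0,0,0,0,0,0,0,0,0,0,0,0,0,0,0,0,0,0,0,0], "jaw": 255, "newtons": 40}}

```text
clock: 6.58
position: [0.4267, 0.3521, 0.0141]
ee_rot: [0.0, 0.771, 0.637, 0.001]
contact_force: [-0.6, -0.4, 5.1]
width: 0.0526
gripper_force: 43.0
```

{"name": "apply_moves", "arguments": {"steps": [0,0,2.5,0,0,0,5,0,0,0,7,0,3.5,-2.2,7,0,6.5,-4.2,7,0,9.5,-6.2,7,0,12,-7.6,7,0,13.9,-8.7,7,0]}}

```text
clock: 7.25
position: [0.5666, 0.2629, 0.0824]
ee_rot: [0.0, 0.771, 0.637, 0.0]
contact_force: [0.2, -0.6, -3.6]
width: 0.0527
gripper_force: 43.9
```

{"name": "apply_moves", "arguments": {"steps": [0,0,0,0,0,0,0,0,0,0,0,0]}}

```text
clock: 7.5
position: [0.5633, 0.2645, 0.082]
ee_rot: [-0.001, 0.771, 0.637, -0.001]
contact_force: [0.8, -0.9, -3.3]
width: 0.0527
gripper_force: 44.0
```

{"name": "apply_moves", "arguments": {"steps": [0.2,0,-1.5,0,0.2,0,-2.8,0,0.2,0,-3.4,0,0.2,0,-3.7,0,0.2,0,-3.9,0,0.2,0,-3.9,0]}}

```text
clock: 8.0
position: [0.5662, 0.265, 0.0438]
ee_rot: [-0.0, 0.771, 0.637, -0.0]
contact_force: [0.3, 0.1, -3.5]
width: 0.0522
gripper_force: 44.1
```

{"name": "apply_moves", "arguments": {"steps": [0,0,0,0,0,0,0,0]}}

```text
clock: 8.17
position: [0.567, 0.2648, 0.0444]
ee_rot: [0.0, 0.771, 0.637, 0.001]
contact_force: [-1.0, -0.4, -3.0]
width: 0.0525
gripper_force: 44.1
```

Still about 1 mm up. I'll ease down, release and rise.

{"name": "apply_moves", "arguments": {"steps": [0,0,-0.1,0,0,0,-0.15,0,0,0,-0.15,0]}}

```text
clock: 8.42
position: [0.5671, 0.2647, 0.0432]
ee_rot: [0.0, 0.771, 0.637, 0.001]
contact_force: [-1.6, -0.3, 2.0]
width: 0.0525
gripper_force: 44.5
```

{"name": "apply_moves", "arguments": {"steps": [0,0,0,0,0,0,0,0,0,0,0,0,0,0,0,0,0,0,1.5,0,0,0,4.5,0,0,0,7,0,0,0,7,0], "jaw": 15}}

```text
clock: 9.08
position: [0.5701, 0.2658, 0.1176]
ee_rot: [0.002, 0.771, 0.637, 0.005]
contact_force: [0.8, 0.6, 0.5]
width: 0.0804
gripper_force: 0.0
```

{"name": "apply_moves", "arguments": {"steps": [-3,-1.7,0,4.5,-6,-3.3,0,4.5,-9,-5,0,4.5,-12,-6.6,0,4.5,-14.2,-7.9,0,4.5,-14.2,-7.9,-2.5,4.5,-14.2,-7.9,-5,4.5,-14.2,-7.9,-5,4.5], "jaw": 76}}

```text
clock: 9.75
position: [0.421, 0.1844, 0.0592]
ee_rot: [-0.002, 0.745, 0.667, -0.003]
contact_force: [-2.1, -0.3, -0.0]
width: 0.0598
gripper_force: 0.0
```

```bash
python3 - <<'E'
from h import *
im=get_image("top"); cv2.imwrite('pics/g4.png',cv2.cvtColor(np.hstack([cv2.resize(im[90:290,190:390],(400,400)),cv2.resize(get_image("scene")[140:300,220:380],(400,400))]),cv2.COLOR_RGB2BGR))
s=get_state();print(s['position'],s['width'])
E
```

```text
[0.42410888 0.18541289 0.0618413 ] 0.06029298755384137
```

View pics/g4.png

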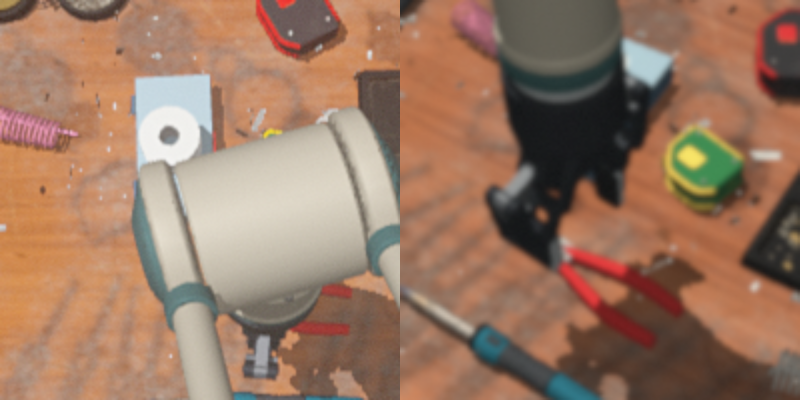

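The reel sits mid-lid at (168,135) in the left half. The gripper straddles the cutters' handles. I'll go down.

{"name": "apply_moves", "arguments": {"steps": [0.1,0,-2.5,0,0.1,0,-4,0,0.1,0,-5,0,0.1,0,-5.6,0,0.1,0,-5.8,0,0.1,0,-5.8,0,0.1,0,-5.8,0]}}

```text
clock: 10.43
position: [0.4266, 0.1859, 0.005]
ee_rot: [0.0, 0.745, 0.667, 0.001]
contact_force: [0.1, 0.0, -0.2]
width: 0.0602
gripper_force: 0.0
```

{"name": "apply_moves", "arguments": {"steps": [0,0,0,0,0,0,0,0,0,0,0,0,0,0,0,0,0,0,0,0,0,0,0,0,0,0,0,0], "jaw": 255, "newtons": 30}}

```text
clock: 11.02
position: [0.4263, 0.1857, 0.0051]
ee_rot: [0.0, 0.745, 0.667, 0.001]
contact_force: [-1.0, 0.5, 6.4]
width: 0.035
gripper_force: 30.1
```

{"name": "apply_moves", "arguments": {"steps": [0,0,2.5,0,0,0,5.5,0,0,0,8,-4,1.5,-3,8,-11,3,-6,8,-18,5,-9,8,-25,7,-12,8,-32,9,-15,8,-39]}}

```text
clock: 11.68
position: [0.5161, 0.0342, 0.0844]
ee_rot: [0.0, 0.926, 0.377, 0.0]
contact_force: [1.1, 0.9, -0.8]
width: 0.0352
gripper_force: 30.8
```

```bash
cat > st.py <<'E'
from h import *
s=get_state();q=s['ee_rot'];y=R.from_quat([q[1],q[2],q[3],q[0]]).apply([0,1,0]);print(s['position'].round(4),s['width'],np.degrees(np.arctan2(y[1],y[0])).round(1),s['contact_force'].round(1))
E
python3 st.py
```

```text
[0.5161 0.0342 0.0844] 0.0351519561765185 -45.7 [ 1.1  0.9 -0.8]
```

{"name": "apply_moves", "arguments": {"steps": [1,-1.5,0,-7,2,-3,0,-14,3,-4.5,0,-21,4,-6,0,-28,4.9,-6.7,0,-35,4.9,-6.7,0,-42,4.9,-6.7,0,-44,4.9,-6.7,0,-44]}}

```text
clock: 12.35
position: [0.5644, -0.0317, 0.0839]
ee_rot: [-0.0, 1.0, 0.005, -0.0]
contact_force: [0.1, -0.4, -0.5]
width: 0.0348
gripper_force: 30.8
```

```bash
python3 st.py; python3 - <<'E'
from h import *
cv2.imwrite('pics/g5.png',cv2.cvtColor(np.hstack([cv2.resize(get_image("top")[90:290,290:490],(400,400)),cv2.resize(get_image("scene")[160:320,320:480],(400,400))]),cv2.COLOR_RGB2BGR))
E
```

```text
[ 0.5644 -0.0317  0.0839] 0.03484382717796804 -89.4 [ 0.1 -0.4 -0.5]
```

View pics/g5.png

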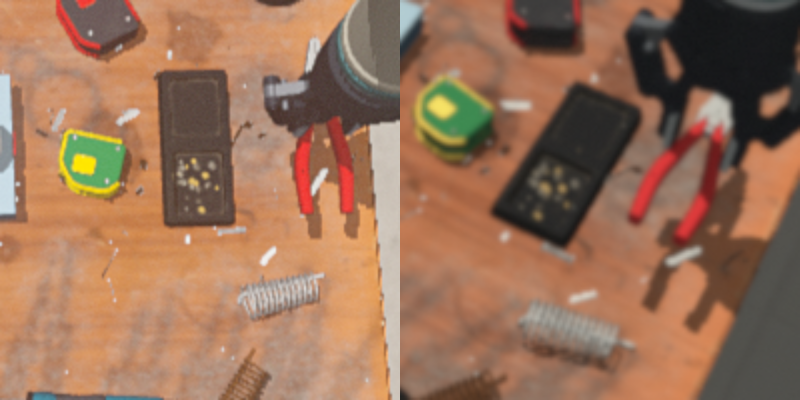

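The cutters are held level in line with the tray, with the handle ends at (303,212) and (347,212). I'll lower and release them.

{"name": "apply_moves", "arguments": {"steps": [0,-0.1,-2.5,0,0,-0.1,-5,0,0,-0.1,-6.5,0,0,-0.1,-7.3,0,0,-0.1,-7.8,0,0,-0.1,-7.9,0,0,-0.1,-7.9,0,0,-0.1,-7.9,0]}}

```text
clock: 13.12
position: [0.5654, -0.0325, 0.006]
ee_rot: [0.0, 1.0, 0.006, 0.001]
contact_force: [0.3, 0.7, -1.2]
width: 0.0348
gripper_force: 30.8
```

{"name": "apply_moves", "arguments": {"steps": [0,0,0,0,0,0,0,0,0,0,0,0,0,0,0,0,0,0,1.5,0,0,0,4.5,0,0,0,8,0,0,0,8,0], "jaw": 85}}

```text
clock: 13.78
position: [0.5692, -0.0332, 0.0914]
ee_rot: [0.001, 1.0, 0.005, 0.006]
contact_force: [2.0, -0.4, 0.5]
width: 0.0569
gripper_force: 0.0
```

{"name": "apply_moves", "arguments": {"steps": [-2,0.4,0,7,-4,0.8,0,14,-6,1.2,0,21,-8,1.6,0,28,-10,2,0,35,-12,2.4,0,42,-13.8,2.8,0,49,-13.8,2.8,0,56]}}

```text
clock: 14.45
position: [0.4214, -0.0033, 0.0846]
ee_rot: [-0.002, 0.879, 0.477, -0.002]
contact_force: [0.2, 0.2, 0.2]
width: 0.0567
gripper_force: 0.0
```

{"name": "apply_moves", "arguments": {"steps": [0,0,0,7,0,0,0,14,0,0,0,21,0,0,0,28,0,0,0,35,0,0,0,42,0,0,0,46,0,0,0,46], "jaw": 125}}

```text
clock: 15.12
position: [0.4266, -0.0044, 0.0852]
ee_rot: [0.0, 0.625, 0.781, 0.0]
contact_force: [0.1, -0.2, 0.1]
width: 0.0432
gripper_force: 0.0
```

```bash
python3 st.py; python3 - <<'E'
from h import *
cv2.imwrite('pics/g6.png',cv2.cvtColor(np.hstack([cv2.resize(get_image("top")[90:290,290:490],(400,400)),cv2.resize(get_image("scene")[190:320,330:460],(400,400))]),cv2.COLOR_RGB2BGR))
E
```

```text
[ 0.4266 -0.0044  0.0852] 0.043207035716373125 12.7 [ 0.1 -0.2  0.1]
```

View pics/g6.png

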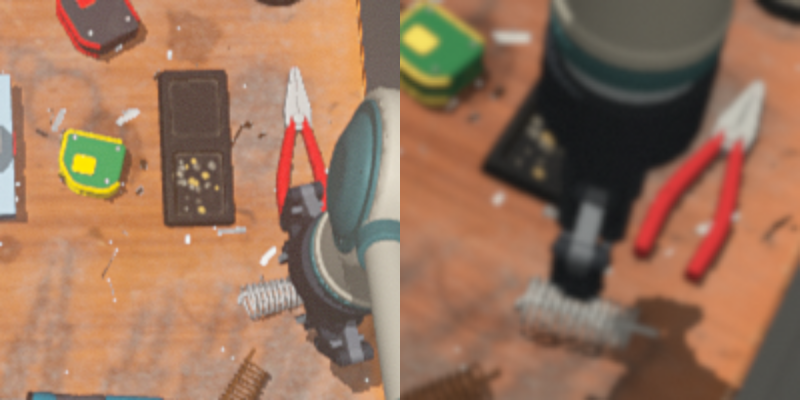

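The coil is unmoved under the gripper. The cutters lie beside the tray with the tip at (295,68). I'll descend.

{"name": "apply_moves", "arguments": {"steps": [0.1,0,-2.5,0,0.1,0,-4.5,0,0.1,0,-6,0,0.1,0,-7,0,0.1,0,-7.7,0,0.1,0,-7.7,0,0.1,0,-7.7,0]}}

```text
clock: 15.8
position: [0.4277, -0.0044, 0.0082]
ee_rot: [-0.0, 0.625, 0.78, -0.0]
contact_force: [-0.6, 0.1, 0.2]
width: 0.0435
gripper_force: 0.0
```

{"name": "apply_moves", "arguments": {"steps": [0,0,0,0,0,0,0,0,0,0,0,0,0,0,0,0,0,0,0,0,0,0,0,0], "jaw": 255, "newtons": 20}}

```text
clock: 16.3
position: [0.4285, -0.0046, 0.009]
ee_rot: [0.001, 0.625, 0.78, 0.001]
contact_force: [-0.3, 0.2, 5.8]
width: 0.0232
gripper_force: 22.8
```

{"name": "apply_moves", "arguments": {"steps": [0,0,2,0,0,0,4,0,0.2,2.5,4,-6,0.5,5,4,-12.5,0.5,7,4,-12.5,0.5,7,2.5,-12.5,0.5,7,1,-12.5,0.5,7,0.3,-12.5]}}

```text
clock: 16.97
position: [0.4315, 0.066, 0.0101]
ee_rot: [-0.001, 0.706, 0.708, -0.001]
contact_force: [-0.5, 0.1, -0.8]
width: 0.0235
gripper_force: 22.0
```

{"name": "apply_moves", "arguments": {"steps": [0,0,-0.2,0,0,0,-0.3,0,0,0,-0.3,0,0,0,-0.3,0]}}

```text
clock: 17.3
position: [0.4313, 0.0659, 0.0089]
ee_rot: [-0.001, 0.707, 0.707, -0.0]
contact_force: [-3.6, 3.2, 9.3]
width: 0.0242
gripper_force: 23.2
```

{"name": "apply_moves", "arguments": {"steps": [0,0,0,0,0,0,0,0,0,0,0,0,0,0,0,0,0,0,2.5,0,0,0,6,0,0,0,9.5,0,0,0,13,0], "jaw": 125}}

```text
clock: 17.97
position: [0.4322, 0.0655, 0.1395]
ee_rot: [-0.0, 0.706, 0.708, -0.0]
contact_force: [1.4, 0.5, -0.9]
width: 0.0435
gripper_force: 0.0
```

{"name": "apply_moves", "arguments": {"steps": [-1,4,1,0,-2,8,2,0,-3,12,3,0,-4,16,4,0,-5,20,4,0,-6,24,4,0,-7,28,4,0,-8,32,4,0]}}

```text
clock: 18.63
position: [0.352, 0.3862, 0.1783]
ee_rot: [0.0, 0.706, 0.708, 0.0]
contact_force: [1.0, -0.2, 0.0]
width: 0.0437
gripper_force: 0.0
```

{"name": "apply_moves", "arguments": {"steps": [-1,4,0,0,-2,8,0,0,-3,12,0,0,-4,16,0,0,-4,16,0,0,-4,16,0,0]}}

```text
clock: 19.13
position: [0.312, 0.5461, 0.1771]
ee_rot: [0.0, 0.705, 0.709, -0.001]
contact_force: [-0.4, -0.6, 0.6]
width: 0.0434
gripper_force: 0.0
```

```bash
python3 st.py; python3 - <<'E'
from h import *
im=get_image("top")
cv2.imwrite('pics/f1.png',cv2.cvtColor(cv2.resize(im[70:270,235:475],None,fx=3,fy=3,interpolation=cv2.INTER_CUBIC)[:600],cv2.COLOR_RGB2BGR))
E
```

```text
[0.312  0.5461 0.1771] 0.04339495466154605 0.3 [-0.4 -0.6  0.6]
```

View pics/f1.png

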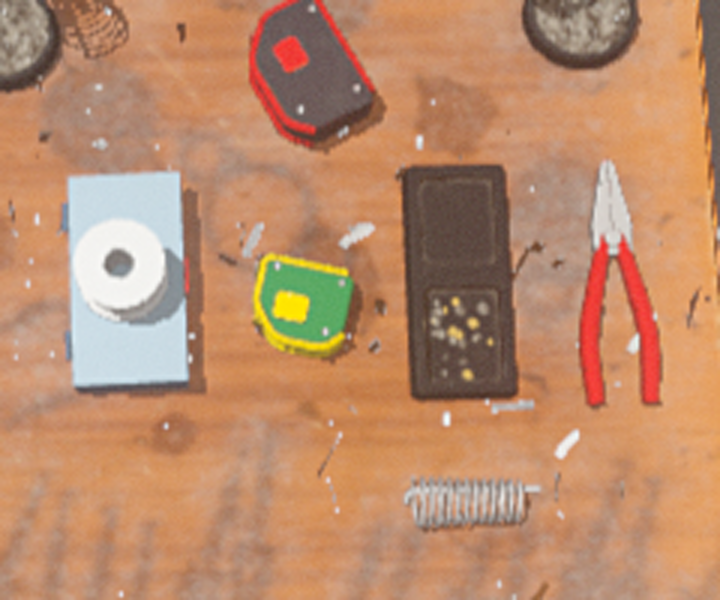

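All the pieces are placed, in crop pixels. The reel is on the lid at (120,264) and the green tape at (303,303). The cutters run from (608,160) to the handle ends at (597,404) and (652,402). The coil runs from (406,500) to (540,490), before the tray at (405–517,166–397). I'll check these numerically.

```bash
python3 - <<'E'
from h import *
r=lambda P,z: ray('top',[(235+x/3,70+y/3) for x,y in P],z)
T=r([(403,167),(503,166),(517,396),(413,398)],.014); B=r([(68,177),(180,171),(187,381),(75,387)],.029)
def fr(C): 
    c=C.mean(0); f=C[2]+C[3]-C[0]-C[1]; f/=np.linalg.norm(f); x=np.array([-f[1],f[0]]); x=x if x[1]>0 else -x
    return c,x,f
t,b=fr(T),fr(B); L=lambda w,F:np.round([(w-F[0])@F[1]*1000,(w-F[0])@F[2]*1000],1)
print(T.mean(0),B.mean(0))
g=r([(303,303)],.027)[0]; e=r([(121,264)],.064)[0]
c=r([(608,160),(624.5,403)],.007); k=r([(406,500),(540,490)],.015);kb=r([(412,503),(528,503)],.015)
print('box',L(b[0],t),'green/tray',L(g,t),'green/box',L(g,b),'reel/box',L(e,b))
print('cut',L(c.mean(0),t),L(c[0],t),L(c[1],t),'coil',L(k.mean(0),t),L(kb[0],t),L(kb[1],t))
E
```

```text
[0.56502639 0.06402728] [0.56654106 0.2650956 ]
box [201.1  -2.7] green/tray [95.9 15.3] green/box [-104.7   20.5] reel/box [0.8 1.2]
cut [-97.2   0.4] [-97.6 -76.6] [-96.9  77.3] coil [ -1.6 131.8] [ 34.7 135.7] [-33.8 137.3]
```

All placements are within limits, so I'm handing in.

```bash
python3 -c "
from rig import *
print(sign_off())"
```

```text
the job is handed in; nothing more can be done
None
```

The kit is set out and handed in at about 19 s of the 96 s limit. My last camera check had the reel, green tape, cutters and coil holder all within the placement limits; no verdict came back at hand-in.

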